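# Set up the crosscut sled for the next cut

### The arm

A 6-joint arm with a two-finger parallel gripper is mounted at the origin on the work surface. World frame = base frame: x ahead of the robot, y to its left, z up, the work surface at z = 0. Lengths are in m, angles in degrees, forces in N, time in s.
With the tool pointing down it reaches from about 0.425 to 0.95 m from the base axis. Payload 14.7 kg.
Tool frame: the origin (TCP) lies midway between the tips of the shut fingers; the grasp point (between the pads) lies 19 mm behind it; z points along the fingers, y is the line along which they close (so a half turn about z gives the same grasp; the last joint's range is limited). The gripper opens to 85 mm and grips with 20 to 120 N. Pads are 22 mm wide; open, the fingers measure 114 mm over their backs; the gripper's body (76 mm by 85 mm) begins 54 mm behind the grasp point. The pads swing forward as they close: fully open they stand 13 mm farther back than shut.
Start: joints at [-67.128, 27.513, 91.461, -0, 61.026, -2.67], TCP at [0.28, -0.586, 0.231] pointing down, gripper open.
Joint ranges: [-157.49, 157.49], [-46.99, 117.5], [13.45, 153.17], [-89.5, 269.5], [5.16, 153.95], [-167.48, 167.48]. Speed limits (degrees/s): [108.29, 108.29, 136.94, 172.46, 172.46, 172.46].

### API

Orientations are given as a 3x3 rotation matrix whose columns are the frame's x, y, z axes.
In Python, from station import manip gives the robot as it stands.
- The arm moves only by the tool apply_moves, never from a script. Its argument "increments" is a list of rows, each a list of 3 entries, a list of its own where there are three numbers: the shift along the tool's x, y, z in m, then the turn about the tool's z in degrees, then the finger opening in m, from 0 to 0.0854. In form: [[[dx, dy, dz], spin, fingers], ...]. A call has exactly 8 rows; each row shifts and turns the commanded pose from where the row before left it, along the tool's axes as they then stand; what a row does not reach is not made up. A row lasts 1/8 s, in which the tool goes at most 62.5 mm and 10.7 degrees, less where a joint would pass 70% of its speed; a pose out of reach is approached as far as the arm can. A call is refused whole if a number of a shift passes 0.0625 or a number of a turn 10.7, either way. A call with a gripper value outside its range is refused whole. The fingers move at their own pace and stop on an object; the grip force is fixed at half the most. Time passes only in rows, so rows that do not move let the fingers close, or fill a call up. It gives the time, the measured TCP pose, the force, the opening and the grip force at its end, in the units of the state.
- manip.get_state(): the state, without advancing time (a new reading comes with each control period).
- manip.read_camera(name): name is "scene" or "top"; returns a dict with "img" (480x640x3 uint8, red, green, blue), "camera_matrix" (3x3 intrinsics, pixels), "rvec" (rotation vector, rad) and "tvec" (3), from world to camera coordinates, as OpenCV has them. Camera axes: x right, y down, z forward; pixel columns grow to the right and rows downward; lengths in m; the calibration is good to about 2 mm. A picture is of the moment at which its call begins. There is no depth.
- manip.close_job(): hands the job in; it is judged then, once.
The state is a dict: "clock": time; "joint_positions": joint angles; "dq": joint speeds; "joint_torque": joint torques, N m; "ee_pos": TCP position; "tool_rot": TCP orientation; "force": force on the tool from outside, world axes, zero at the start; "ft_torque": the same for the moment, N m; "width": finger opening in m; "grasp_force": force on a finger pad.
Only numpy, scipy, OpenCV 4.12 (cv2) and the standard library are available. Lean on these libraries where they do the work, as an engineer would, in place of code of your own. Each camera call takes 0.05 s, during which the arm holds its last target. There are 200 camera calls.

### The job

Get the crosscut sled ready for its next cut. First clear the leftover short offcut from the sled into the scrap bin; then lay the long pine blank flat on the sled, pushed right up against the fence that carries the stop block and with its end touching the stop; last, lay the orange guard bar across the two fences over the saw kerf, so that both its ends drop flat into the notches and come about flush with the outer faces of the fences. Lower the blank and the guard bar into place rather than letting them fall, and leave all the other things on the table where they are.

Things in the scene. Friction and masses are not known exactly. Their poses are not given: they have to be found in the camera images.
- sled: Small crosscut sled, fixed. Plywood base 12 mm thick, x -110..110, y -180..140 mm; origin on the table, midway between the fences, under the kerf (black saw line along x at y = 0). Two wooden fences run along y, 25 mm thick, tops 62 mm above the table: the stop fence at x -100..-75 mm, the other at x 75..100 mm (150 mm clear between). z up.
- sled_seat (a point): Point midway between the two fence notches, level with their floors, 50 mm above the table: the centre of the guard bar's underside belongs here. Each notch is cut in a fence top over the kerf, 58 mm wide (sled y -29..29 mm), 12 mm deep. Axes as the sled's.
- stop: Dark wood stop block 30 x 30 x 40 mm high on the sled base against the stop fence, fixed; axes as the sled's. Origin at the foot of its working face (which looks to -y), in its middle, 15 mm from the fence, 12 mm above the table. A screw clamp holds it at y 3..27 mm: red handle towards +x to x = 95 mm, up to 52 mm above the table; clamp top 74 mm above the table.
- blank: Long pine blank to be cut, 140 (its x) x 45 (y) x 28 mm (z), about 110 g, lying flat on the table; origin at the centre of its underside.
- offcut: Short pine offcut, 75 (its x) x 45 (y) x 28 mm (z), about 60 g, lying flat on the sled base between the fences, in the way of the blank; origin at the centre of its underside.
- guard_bar: Orange acrylic guard bar, 200 (its x) x 50 (y) x 12 mm (z), about 145 g, lying flat on the table; origin at the centre of its underside.
- scrap_bin: Open blue plastic scrap bin, fixed, 150 (x) x 170 (y) x 100 mm high, walls and floor 6 mm; origin at the centre of its underside.
- wax_tin: Round wax tin with a steel lid, 73 mm diameter, 44 mm high, standing beside the guard bar; origin at the centre of its underside. Leave alone.
- glue_bottle: Yellow glue bottle, 56 mm diameter, 160 mm high, standing beside the blank; origin at the centre of its underside. Leave alone.
- tape_measure: Yellow tape measure 68 (x) x 36 (y) x 56 mm high (with a 9 mm steel hook at +x), standing on the sled base at its -y end; origin at the centre of its underside. Leave alone.
- block_plane: Small steel block plane 160 (x) x 50 (y) x 65 mm high, on the table on the side away from the blank; origin at the centre of its underside. Leave alone.

How it is judged:
By the outcome, as a careful person would: the job done as asked, in the order asked, and still so for the second after the job is handed in, with the robot touching nothing.
It also fails if it takes over 72 s, if anything falls off the work surface, if the arm or the gripper's body presses on something with over 40 N, if the wrist force passes 120 N, or if a joint passes its speed limit or range.

## Working session

There is one attempt and no reset: what is moved stays moved. The work goes in short steps, Python scripts to look and compute and a tool call to move; the robot and the scene stay as the last step left them, time stands still between calls to the robot, and variables do not carry over. Pictures are saved under pics/ and viewed, at most 10 in all, crops included, and the job is handed in when it is done.

Besides the shell and the picture viewer there is one more tool, called after ">>>" by a JSON object that holds its "fn" and its "kwargs", one argument or row to a line. apply_moves: Moves the arm, as the interface text tells. Its arguments: {"type":"object","properties":{"increments":{"type":"array","items":{"type":"array"}}},"required":["increments"]}

```bash
mkdir -p pics; ls; python3 - <<'E'
from station import manip
import cv2,numpy as np
s=manip.get_state();print(s['clock'],s['ee_pos'],s['tool_rot'],s['width'])
for n in("scene","top"):
    c=manip.read_camera(n);cv2.imwrite(f'pics/{n}0.png',c['img'][...,::-1])
    R=cv2.Rodrigues(np.array(c['rvec'],float))[0];print(n,c['camera_matrix'],(-R.T@np.array(c['tvec']).ravel()).round(3));print(R.round(3))
E
```

```text
pics
0.0 [ 0.28010351 -0.58606473  0.23064839] [[ 9.02282218e-01  4.31145624e-01 -5.01209142e-04]
 [ 4.31145911e-01 -9.02281454e-01  1.17523382e-03]
 [ 5.44652050e-05 -1.27648685e-03 -9.99999184e-01]] 0.08471648888033693
scene [[435.01072923   0.         321.61447994]
 [  0.         435.01072923 244.20967664]
 [  0.           0.           1.        ]] [1.194 0.237 0.789]
[[-0.291  0.957 -0.015]
 [ 0.692  0.2   -0.693]
 [-0.66  -0.212 -0.72 ]]
top [[440.44634743   0.         320.68981543]
 [  0.         440.44634743 239.88822322]
 [  0.           0.           1.        ]] [0.412 0.044 1.011]
[[ 0.022 -1.    -0.   ]
 [-0.99  -0.021 -0.142]
 [ 0.142  0.003 -0.99 ]]
```

View pics/scene0.png

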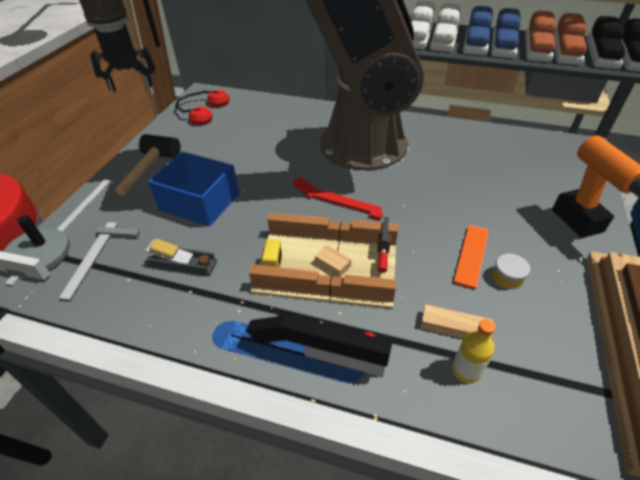

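View pics/top0.png

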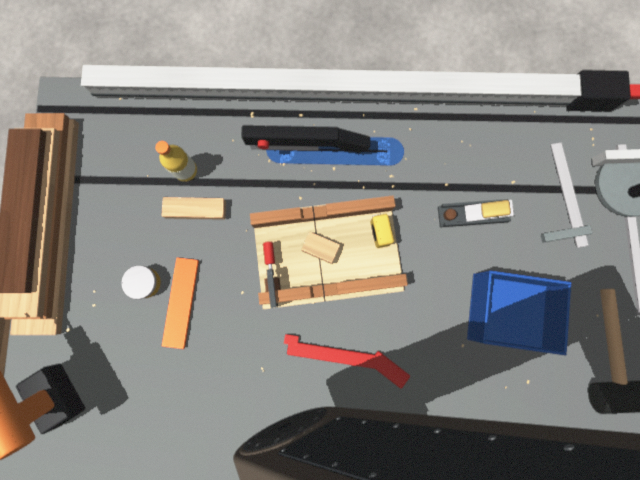

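```bash
cat > h.py <<'E'
import cv2,numpy as np
class Cam:
    def __init__(s,c):
        s.img=c['img'];s.K=np.array(c['camera_matrix']);s.R=cv2.Rodrigues(np.array(c['rvec'],float))[0];s.t=np.array(c['tvec'],float).ravel();s.o=-s.R.T@s.t
    def ray(s,uv,z):
        uv=np.atleast_2d(np.array(uv,float));d=np.c_[uv,np.ones(len(uv))]@np.linalg.inv(s.K).T@s.R
        return (s.o+d*((z-s.o[2])/d[:,2])[:,None])[:,:2]
    def proj(s,P): return cv2.projectPoints(np.atleast_2d(np.array(P,float)),s.R,s.t,s.K,None)[0].reshape(-1,2)
E
python3 - <<'E'
import cv2
a=cv2.imread('pics/top0.png')[190:365,155:415]
cv2.imwrite('pics/topc.png',cv2.resize(a,None,fx=3,fy=3,interpolation=cv2.INTER_CUBIC))
hsv=cv2.cvtColor(cv2.imread('pics/top0.png'),cv2.COLOR_BGR2HSV)
for n,(u,v) in dict(blank=(195,207),fence=(285,215),fence2=(350,288),off=(320,248),base=(350,250),bar=(180,300),table=(230,250),offside=(317,258)).items():print(n,hsv[v,u])
E
```

```text
blank [ 22  74 244]
fence [ 13 132 201]
fence2 [ 13 131 205]
off [ 20  81 242]
base [ 24  55 243]
bar [ 15 145 246]
table [ 50   5 150]
offside [ 22  73 231]
```

View pics/topc.png

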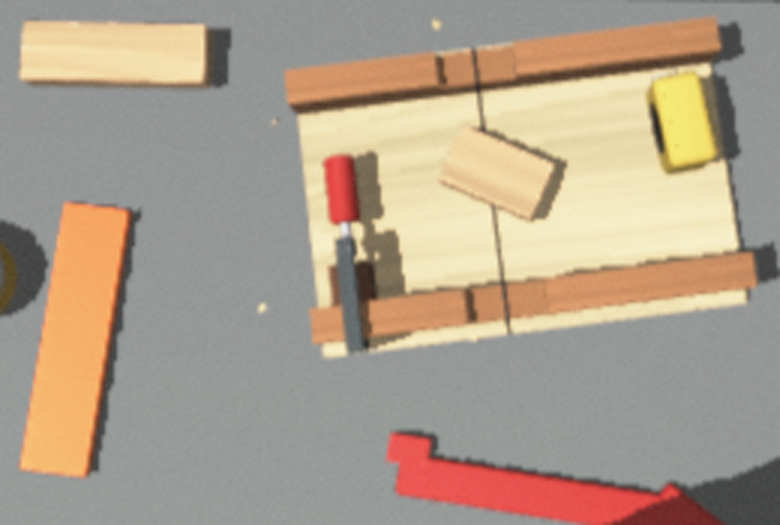

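The crop (3×, offset 155,190) shows the blank at about px (193,208), the bar at (180,303) and the offcut at (322,248). The sled's kerf runs from px (313,206) to (325,301), the stop and clamp are at (271,275), and the stop fence is the one nearer the robot.

```bash
cat > meas.py <<'E'
from station import manip
import cv2,numpy as np
from h import Cam
def box(cam,mask,z,roi):
    m=np.zeros_like(mask);x0,y0,x1,y1=roi;m[y0:y1,x0:x1]=mask[y0:y1,x0:x1]
    c=max(cv2.findContours(m,0,1)[0],key=cv2.contourArea)
    p=cam.ray(c.reshape(-1,2),z).astype(np.float32)*1000
    r=cv2.minAreaRect(p);b=cv2.boxPoints(r);e=b[1]-b[0];f=b[2]-b[1]
    if np.hypot(*f)>np.hypot(*e):e=f
    return np.round(r[0],1),np.round(r[1],1),round(float(np.degrees(np.arctan2(e[1],e[0]))%180),1)
E
python3 - <<'E'
from meas import *
T=Cam(manip.read_camera('top'));S=Cam(manip.read_camera('scene'))
h=cv2.cvtColor(T.img,cv2.COLOR_RGB2HSV)
wood=((h[...,1]>40)&(h[...,2]>140)).astype(np.uint8)
print('blank',box(T,wood,.014,(155,190,232,225)))
print('bar',box(T,wood,.006,(155,250,205,360)))
H,Sx,V=cv2.split(h)
off=((Sx>65)&(Sx<110)&(H<23)&(V>150)).astype(np.uint8)
off=cv2.morphologyEx(off,cv2.MORPH_OPEN,np.ones((3,3)))
print('off',box(T,off,.026,(295,225,350,270)))
blue=((H>100)&(H<130)&(Sx>120)).astype(np.uint8)
print('bin',box(T,blue,.06,(460,260,580,360)))
crop=lambda a:np.array(a,float)/3+[155-1/3,190-1/3]
print('off corners',(T.ray(crop([(468,127),(561,162),(533,217),(442,180)]),.040)*1000).round(1))
# sled rigid fit
mod=[(-110,140,12),(-110,-180,12),(100,140,62),(100,-180,62),(-100,140,62),(-100,-180,62),(-75,-180,62)]
pix=crop([(324,357),(748,303),(286,71),(719,17),(313,343),(757,287),(755,252)])
P=np.array([T.ray(p,m[2]/1000)[0]*1000 for p,m in zip(pix,mod)]);M=np.array(mod,float)[:,:2]
a,b=M-M.mean(0),P-P.mean(0);th=np.arctan2((a[:,0]*b[:,1]-a[:,1]*b[:,0]).sum(),(a*b).sum())
R=np.array([[np.cos(th),-np.sin(th)],[np.sin(th),np.cos(th)]]);t=P.mean(0)-R@M.mean(0)
print('sled',t.round(1),np.degrees(th).round(2),'res',(P-(M@R.T+t)).round(1).tolist())
k=T.ray(crop([(475,48),(509,333)]),.05)*1000;print('kerf',((k-t)@R).round(1))
# project points into scene for check
W=np.array([[*(R@np.array(m[:2])+t),m[2]] for m in mod+[(100,0,50),(-100,0,50),(75,-180,62)]])/1000
im=S.img[...,::-1].copy()[195:325,230:520];im=cv2.resize(im,None,fx=2.7,fy=2.7,interpolation=cv2.INTER_CUBIC)
for q in S.proj(W):cv2.circle(im,tuple(((q-[230,195]+.5)*2.7).astype(int)),2,(255,0,0),-1)
cv2.imwrite('pics/sc1.png',im)
E
```

```text
blank (array([625. , 345.3]), array([143.4,  49.2]), 89.9)
bar (array([407. , 362.9]), array([ 52.7, 203.5]), 174.5)
off (array([542.7,  47.3]), array([81.2, 65.2]), 67.5)
bin (array([ 405.2, -379.5]), array([209.3, 155.8]), 82.9)
off corners [[5.685e+02 6.970e+01]
 [5.437e+02 1.000e-01]
 [5.024e+02 2.010e+01]
 [5.284e+02 8.800e+01]]
sled [526.1  50.8] 8.35 res [[-0.2, 0.4], [0.3, -0.0], [-1.1, -0.5], [-0.2, -0.9], [0.3, 0.6], [0.3, 1.4], [0.5, -1.0]]
kerf [[ 1.015e+02  1.000e-01]
 [-1.098e+02  1.300e+00]]
```

View pics/sc1.png

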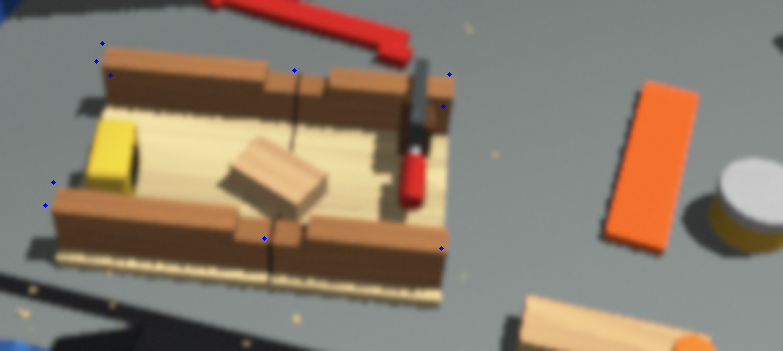

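The projected sled points land about 1.5–2 px off in the scene view, so the two calibrations disagree by about 3 mm. I'll use the top camera and correct its bias from the grasps.

```bash
cat > plan.py <<'E'
from station import manip
import numpy as np,sys
# usage: plan.py x y z(mm) [yaw of tool x, deg]  -> tool-frame shift (mm) and spin to get there
s=manip.get_state();R=np.array(s['tool_rot']);p=np.array(s['ee_pos'])*1000
yaw=np.degrees(np.arctan2(R[1,0],R[0,0]));print('t',round(s['clock'],2),'tcp',p.round(1),'yaw',yaw.round(2),'F',np.round(s['force'],1),'w',round(s['width'],4),'q',np.round(s['joint_positions'],0))
for a in sys.argv[1:]:
    v=[float(k) for k in a.split(',')];print(a,'shift',(R.T@(np.array(v[:3])-p)).round(1),'spin',round(yaw-v[3],2) if len(v)>3 else '')
E
python3 plan.py 536,44.5,90,69.7 536,44.5,230,69.7
python3 - <<'E'
from meas import *
T=Cam(manip.read_camera('top'))
th=np.radians(8.35);R=np.array([[np.cos(th),-np.sin(th)],[np.sin(th),np.cos(th)]]);t=np.array([526.1,50.8])
crop=lambda a:np.array(a,float)/3+[155-1/3,190-1/3]
for n,p,z in[('clampbar',(354,340),.07),('handle',(342,190),.043),('stop R edge top',(373,264),.052),('stop R edge foot',(373,264),.012),('tape left',(652,120),.06)]:print(n,((T.ray(crop(p),z)*1000-t)@R).round(1))
print('bin',(T.ray([(488,268),(573,277),(566,355),(480,343)],.1)*1000).round())
print('tin',(T.ray([(139,282)],.044)*1000).round(),'bottle',(T.ray([(188,175)],.0)*1000).round())
E
```

```text
t 0.2 tcp [ 280.2 -586.3  230.9] yaw 25.54 F [0.3 0.2 0.1] w 0.0852 q [-67.  28.  91.   0.  61.  -3.]
536,44.5,90,69.7 shift [ 502.8 -458.8  141.2] spin -44.16
536,44.5,230,69.7 shift [ 502.8 -458.9    1.2] spin -44.16
clampbar [[-101.3  110.6]]
handle [[  9.  110.4]]
stop R edge top [[-48.5  93. ]]
stop R edge foot [[-45.8  96.4]]
tape left [[  29.9 -121.4]]
bin [[ 491. -301.]
 [ 476. -476.]
 [ 319. -452.]
 [ 339. -280.]]
tin [[449. 443.]] bottle [[706. 365.]]
```

>>> {"fn": "apply_moves", "kwargs": {
  "increments": [
    [[0.042,-0.038,0],0,0.085],
    [[0.042,-0.038,0],0,0.085],
    [[0.042,-0.038,0],0,0.085],
    [[0.042,-0.038,0],0,0.085],
    [[0.042,-0.038,0],0,0.085],
    [[0.042,-0.038,0],0,0.085],
    [[0.042,-0.038,0],0,0.085],
    [[0.042,-0.038,0],0,0.085]
  ]
}}

```text
clock: 1.25
ee_pos: [0.4529, -0.1656, 0.2315]
tool_rot: [[0.902, 0.431, 0.0], [0.431, -0.902, -0.0], [0.0, 0.0, -1.0]]
force: [0.4, -0.5, -0.2]
width: 0.0852
grasp_force: 0.0
```

>>> {"fn": "apply_moves", "kwargs": {
  "increments": [
    [[0.042,-0.038,0],0,0.065],
    [[0.042,-0.038,0],0,0.065],
    [[0.042,-0.038,0],0,0.065],
    [[0.041,-0.038,0],0,0.065],
    [[0,0,0.03],-10.7,0.065],
    [[0,0,0.03],-10.7,0.065],
    [[0,0,0.03],-10.7,0.065],
    [[0,0,0.03],-10.7,0.065]
  ]
}}

```text
clock: 2.25
ee_pos: [0.5375, 0.0419, 0.1104]
tool_rot: [[0.363, 0.932, 0.0], [0.932, -0.363, 0.0], [0.0, 0.0, -1.0]]
force: [0.6, 0.5, -0.9]
width: 0.0651
grasp_force: 0.0
```

```bash
python3 plan.py 536,44.5,14,69.7
```

```text
t 2.25 tcp [537.5  41.9 110.4] yaw 68.7 F [ 0.6  0.5 -0.9] w 0.0651 q [  1.  28. 112.   0.  40.  23.]
536,44.5,14,69.7 shift [ 1.8 -2.4 96.4] spin -1.0
```

>>> {"fn": "apply_moves", "kwargs": {
  "increments": [
    [[0.002,-0.002,0.03],-1,0.065],
    [[0,0,0.03],0,0.065],
    [[0,0,0.02],0,0.065],
    [[0,0,0.012],0,0.065],
    [[0,0,0.004],0,0.065],
    [[0,0,0],0,0.03],
    [[0,0,0],0,0.03],
    [[0,0,0],0,0.03]
  ]
}}

```text
clock: 3.25
ee_pos: [0.5369, 0.0445, 0.016]
tool_rot: [[0.353, 0.936, 0.001], [0.936, -0.353, 0.0], [0.0, 0.001, -1.0]]
force: [0.4, -1.1, 6.6]
width: 0.0438
grasp_force: 61.8
```

```bash
python3 plan.py 406,-377,150,-6; python3 - <<'E'
from meas import *
c=manip.read_camera('top');s=manip.read_camera('scene')
cv2.imwrite('pics/g1.png',np.hstack([cv2.resize(c['img'][170:350,230:430],None,fx=2,fy=2),cv2.resize(s['img'][150:330,220:420],None,fx=2,fy=2)])[...,::-1])
E
```

```text
t 3.25 tcp [536.9  44.5  16. ] yaw 69.34 F [ 0.4 -1.1  6.6] w 0.0438 q [  2.  37. 115.   0.  28.  22.]
406,-377,150,-6 shift [-440.5   26.4 -134.2] spin 75.34
```

View pics/g1.png

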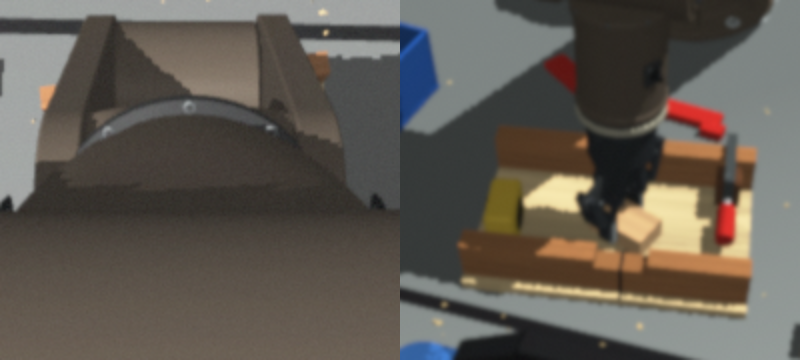

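>>> {"fn": "apply_moves", "kwargs": {
  "increments": [
    [[0,0,-0.02],0,0.03],
    [[0,0,-0.04],0,0.03],
    [[0,0,-0.055],0,0.03],
    [[-0.04,0.002,-0.035],0,0.03],
    [[-0.055,0.003,0],0,0.03],
    [[-0.055,0.003,0],0,0.03],
    [[-0.055,0.003,0],0,0.03],
    [[-0.055,0.003,0],0,0.03]
  ]
}}

```text
clock: 4.35
ee_pos: [0.4571, -0.2054, 0.1657]
tool_rot: [[0.353, 0.936, 0.001], [0.936, -0.353, -0.0], [-0.0, 0.001, -1.0]]
force: [0.6, 1.0, -0.6]
width: 0.0438
grasp_force: 61.4
```

>>> {"fn": "apply_moves", "kwargs": {
  "increments": [
    [[-0.055,0.003,0],0,0.03],
    [[-0.055,0.003,0],0,0.03],
    [[-0.045,0.003,0],0,0.03],
    [[-0.025,0.003,0.02],0,0.03],
    [[0,0,0.04],0,0.03],
    [[0,0,0.03],0,0.03],
    [[0,0,0],0,0.03],
    [[0,0,0],0,0.03]
  ]
}}

```text
clock: 5.35
ee_pos: [0.406, -0.3768, 0.0764]
tool_rot: [[0.353, 0.936, 0.001], [0.936, -0.353, -0.001], [-0.0, 0.001, -1.0]]
force: [0.5, -0.3, 0.2]
width: 0.0436
grasp_force: 61.3
```

```bash
python3 plan.py 406,-377,65; python3 - <<'E'
from meas import *
c=manip.read_camera('top');s=manip.read_camera('scene')
cv2.imwrite('pics/g2.png',np.hstack([cv2.resize(c['img'][230:410,440:640],None,fx=2,fy=2),cv2.resize(s['img'][90:270,80:280],None,fx=2,fy=2)])[...,::-1])
E
```

```text
t 5.35 tcp [ 406.  -376.8   76.4] yaw 69.35 F [ 0.5 -0.3  0.2] w 0.0436 q [-46.  32. 112.  -0.  36. -25.]
406,-377,65 shift [-0.2  0.1 11.4] spin
```

View pics/g2.png

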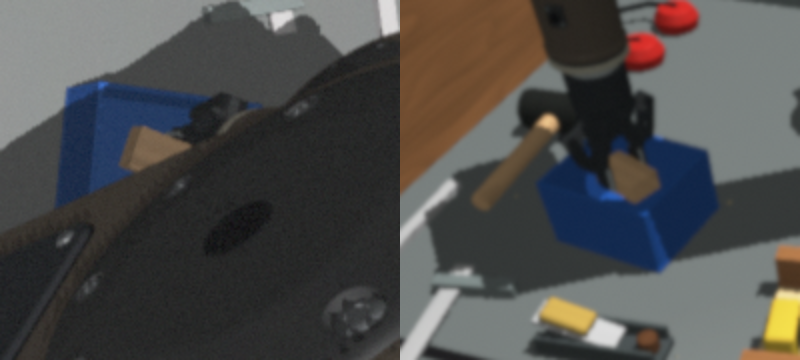

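>>> {"fn": "apply_moves", "kwargs": {
  "increments": [
    [[0,0,0.02],0,0.03],
    [[0,0,0],0,0.03],
    [[0,0,0],0,0.07],
    [[0,0,0],0,0.07],
    [[0,0,-0.03],0,0.07],
    [[0,0,-0.05],0,0.07],
    [[0,0,-0.05],0,0.065],
    [[0,0,-0.04],0,0.065]
  ]
}}

```text
clock: 6.45
ee_pos: [0.4057, -0.3766, 0.228]
tool_rot: [[0.353, 0.936, 0.001], [0.936, -0.353, -0.001], [-0.001, 0.002, -1.0]]
force: [0.9, 0.5, 0.1]
width: 0.0648
grasp_force: 0.0
```

```bash
python3 plan.py 625,330,230,89.9; python3 - <<'E'
from meas import *
T=Cam(manip.read_camera('top'));print('cap',(T.ray([(162,147)],.16)*1000).round())
cv2.imwrite('pics/g3.png',cv2.resize(T.img[230:410,440:640],None,fx=2,fy=2)[...,::-1])
h=cv2.cvtColor(T.img,cv2.COLOR_RGB2HSV);b=T.img[250:360,465:580].astype(int)
print('wood px in bin',((b[...,0]>b[...,2]+20)).sum())
E
```

```text
t 6.45 tcp [ 405.7 -376.6  228. ] yaw 69.34 F [0.9 0.5 0.1] w 0.0648 q [-46.  20. 105.   0.  55. -25.]
625,330,230,89.9 shift [738.5 -44.   -2.7] spin -20.56
cap [[716. 370.]]
wood px in bin 762
```

>>> {"fn": "apply_moves", "kwargs": {
  "increments": [
    [[0.04,-0.003,0],0,0.065],
    [[0.058,-0.003,0],0,0.065],
    [[0.06,-0.004,0],0,0.065],
    [[0.06,-0.004,0],0,0.065],
    [[0.06,-0.004,0],0,0.065],
    [[0.06,-0.004,0],0,0.065],
    [[0.06,-0.003,0],0,0.065],
    [[0.06,-0.003,0],0,0.065]
  ]
}}

```text
clock: 7.5
ee_pos: [0.5413, 0.064, 0.2258]
tool_rot: [[0.353, 0.936, 0.001], [0.936, -0.353, -0.0], [0.0, 0.001, -1.0]]
force: [0.9, -0.7, 0.3]
width: 0.065
grasp_force: 0.0
```

>>> {"fn": "apply_moves", "kwargs": {
  "increments": [
    [[0.06,-0.003,0],0,0.065],
    [[0.06,-0.003,0],0,0.065],
    [[0.06,-0.004,0],0,0.065],
    [[0.06,-0.004,0],0,0.065],
    [[0.04,-0.002,0],0,0.065],
    [[0,0,0.04],-10.3,0.065],
    [[0,0,0.04],-10.3,0.065],
    [[0,0,0.04],0,0.065]
  ]
}}

```text
clock: 8.5
ee_pos: [0.6246, 0.3299, 0.1044]
tool_rot: [[-0.003, 1.0, 0.001], [1.0, 0.003, 0.0], [0.0, 0.001, -1.0]]
force: [1.3, 0.6, 0.9]
width: 0.0649
grasp_force: 0.0
```

```bash
python3 plan.py 625,330,4,89.9; python3 - <<'E'
from meas import *
T=Cam(manip.read_camera('top'))
b=T.img[250:360,465:580].astype(int);m=(b[...,0]>b[...,2]+20)
print('wood px in bin',m.sum(),np.argwhere(m).mean(0)+[250,465] if m.any() else '')
E
```

```text
t 8.5 tcp [624.6 329.9 104.4] yaw 90.14 F [1.3 0.6 0.9] w 0.0649 q [25. 39. 89. -0. 51. 25.]
625,330,4,89.9 shift [1.000e-01 3.000e-01 1.004e+02] spin 0.24
wood px in bin 789 [307.9860583  508.08111534]
```

>>> {"fn": "apply_moves", "kwargs": {
  "increments": [
    [[0,0,0.035],0,0.065],
    [[0,0,0.03],0,0.065],
    [[0,0,0.02],0,0.065],
    [[0,0,0.01],0,0.065],
    [[0,0,0.004],0,0.065],
    [[0,0,0],0,0.03],
    [[0,0,0],0,0.03],
    [[0,0,0],0,0.03]
  ]
}}

```text
clock: 9.55
ee_pos: [0.6253, 0.3299, 0.0074]
tool_rot: [[0.001, 1.0, 0.001], [1.0, -0.001, 0.001], [0.001, 0.001, -1.0]]
force: [-0.2, -1.0, 7.5]
width: 0.0438
grasp_force: 62.6
```

```bash
python3 - <<'E'
from meas import *
T=Cam(manip.read_camera('top'));S=Cam(manip.read_camera('scene'))
h=cv2.cvtColor(T.img,cv2.COLOR_RGB2HSV)
wood=((h[...,1]>40)&(h[...,2]>140)).astype(np.uint8)
print('blank',box(T,wood,.014,(155,190,232,225)))
c=T.img[150:250,130:260];d=S.img[270:400,390:530]
cv2.imwrite('pics/g4.png',np.hstack([cv2.resize(c,(400,308)),cv2.resize(d,(332,308))])[...,::-1])
E
python3 plan.py
```

```text
blank (array([623.5, 307.4]), array([59.3, 32.3]), 52.7)
t 9.65 tcp [625.3 329.9   7.4] yaw 89.94 F [-0.5 -0.6  7.3] w 0.0439 q [25. 46. 92.  0. 42. 25.]
```

View pics/g4.png

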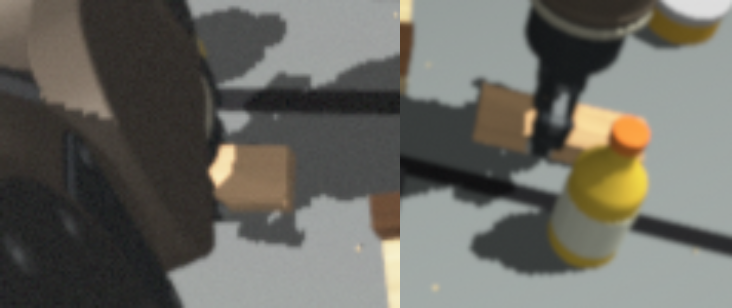

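>>> {"fn": "apply_moves", "kwargs": {
  "increments": [
    [[0,0,-0.02],0,0.03],
    [[0,0,-0.04],0,0.03],
    [[0,0,-0.05],0,0.03],
    [[-0.02,-0.009,-0.01],0,0.03],
    [[-0.045,-0.02,0],0,0.03],
    [[-0.05,-0.022,0],0,0.03],
    [[-0.05,-0.022,0],0,0.03],
    [[-0.05,-0.022,0],0,0.03]
  ]
}}

```text
clock: 10.65
ee_pos: [0.5289, 0.1134, 0.1277]
tool_rot: [[0.001, 1.0, 0.002], [1.0, -0.001, 0.0], [0.0, 0.002, -1.0]]
force: [-0.2, -0.5, -1.0]
width: 0.0437
grasp_force: 61.8
```

>>> {"fn": "apply_moves", "kwargs": {
  "increments": [
    [[-0.04,-0.018,0],0,0.03],
    [[-0.024,-0.009,0],0,0.03],
    [[0,0,0],-4.2,0.03],
    [[0,0,0.02],-4.2,0.03],
    [[0,0,0.03],0,0.03],
    [[0,0,0],0,0.03],
    [[0,0,0],0,0.03],
    [[0,0,0],0,0.03]
  ]
}}

```text
clock: 11.65
ee_pos: [0.5032, 0.0508, 0.0775]
tool_rot: [[-0.145, 0.989, 0.002], [0.989, 0.145, 0.0], [-0.0, 0.002, -1.0]]
force: [-0.5, -0.0, -1.3]
width: 0.0436
grasp_force: 61.6
```

```bash
python3 plan.py 503.8,51.2,19.5,98.35; python3 - <<'E'
from meas import *
S=manip.read_camera('scene')['img']
cv2.imwrite('pics/g5.png',cv2.resize(S[160:330,220:440],None,fx=3,fy=3,interpolation=cv2.INTER_CUBIC)[...,::-1])
E
```

```text
t 11.65 tcp [503.2  50.8  77.5] yaw 98.35 F [-0.5 -0.  -1.3] w 0.0436 q [  2.  29. 118.  -0.  33.  -6.]
503.8,51.2,19.5,98.35 shift [ 0.3  0.6 58. ] spin -0.0
```

View pics/g5.png

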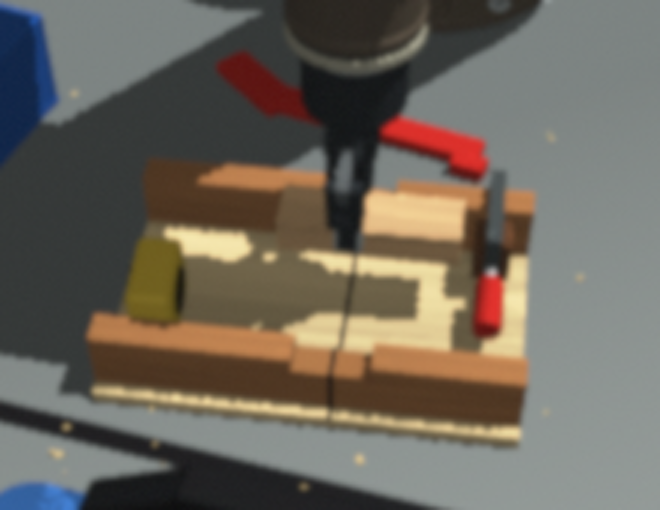

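The blank hangs clear between the fences, at about x 275–470 in this crop, with its end short of the clamp at x 490. Lowering it now.

>>> {"fn": "apply_moves", "kwargs": {
  "increments": [
    [[0,0.001,0.02],0,0.03],
    [[0,0,0.02],0,0.03],
    [[0,0,0.01],0,0.03],
    [[0,0,0.004],0,0.03],
    [[0,0,0.003],0,0.03],
    [[0,0,0.001],0,0.03],
    [[0,0,0],0,0.03],
    [[0,0,0],0,0.03]
  ]
}}

```text
clock: 12.7
ee_pos: [0.5038, 0.0509, 0.0193]
tool_rot: [[-0.145, 0.989, 0.001], [0.989, 0.145, 0.0], [-0.0, 0.001, -1.0]]
force: [-3.0, -0.6, 13.7]
width: 0.0439
grasp_force: 63.5
```

>>> {"fn": "apply_moves", "kwargs": {
  "increments": [
    [[0,0,0],0,0.056],
    [[0,0,0],0,0.056],
    [[0,0,-0.025],0,0.056],
    [[0,0,-0.035],0,0.056],
    [[0,0,-0.01],0,0],
    [[0.007,0.023,0],0,0],
    [[0.008,0.023,0],0,0],
    [[0,0,0],0,0]
  ]
}}

```text
clock: 13.7
ee_pos: [0.548, 0.073, 0.0879]
tool_rot: [[-0.146, 0.989, 0.001], [0.989, 0.146, 0.0], [-0.0, 0.001, -1.0]]
force: [-0.6, -0.4, -0.1]
width: -0.0002
grasp_force: 0.0
```

```bash
python3 plan.py; python3 - <<'E'
from meas import *
S=manip.read_camera('scene')['img']
cv2.imwrite('pics/g6.png',cv2.resize(S[160:330,220:440],None,fx=3,fy=3,interpolation=cv2.INTER_CUBIC)[...,::-1])
E
```

```text
t 13.7 tcp [548.   73.   87.9] yaw 98.38 F [-0.6 -0.4 -0.1] w -0.0002 q [  4.  31. 112.   0.  38.  -4.]
```

View pics/g6.png

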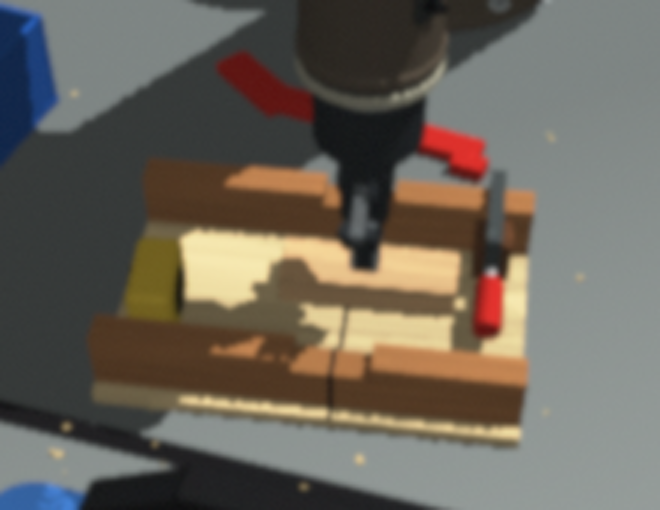

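>>> {"fn": "apply_moves", "kwargs": {
  "increments": [
    [[0,0,0.03],0,0],
    [[0,0,0.028],0,0],
    [[0,0,0.008],0,0],
    [[0,-0.008,0],0,0],
    [[0,-0.008,0],0,0],
    [[0,-0.008,0],0,0],
    [[0,-0.007,0],0,0],
    [[0,-0.005,0],0,0]
  ]
}}

```text
clock: 14.75
ee_pos: [0.5109, 0.0672, 0.0226]
tool_rot: [[-0.145, 0.989, 0.001], [0.989, 0.145, 0.0], [-0.0, 0.001, -1.0]]
force: [0.9, 0.4, 0.9]
width: 0.0001
grasp_force: 0.5
```

>>> {"fn": "apply_moves", "kwargs": {
  "increments": [
    [[0,-0.001,0],0,0],
    [[0,-0.001,0],0,0],
    [[0,-0.001,0],0,0],
    [[0,-0.001,0],0,0],
    [[0,0,0],0,0],
    [[0,0,0],0,0],
    [[0,0,0],0,0],
    [[0,0,0],0,0]
  ]
}}

```text
clock: 15.75
ee_pos: [0.5077, 0.0667, 0.0224]
tool_rot: [[-0.145, 0.989, 0.001], [0.989, 0.145, 0.0], [-0.0, 0.001, -1.0]]
force: [5.7, 1.3, -0.8]
width: 0.0001
grasp_force: 2.6
```

```bash
python3 plan.py
```

```text
t 15.75 tcp [507.7  66.7  22.4] yaw 98.34 F [ 5.7  1.3 -0.8] w 0.0001 q [  4.  35. 119.   0.  26.  -4.]
```

>>> {"fn": "apply_moves", "kwargs": {
  "increments": [
    [[0,-0.001,0],0,0],
    [[0,0,0],0,0],
    [[0,0.01,0],0,0],
    [[0,0,-0.03],0,0],
    [[-0.02,-0.01,-0.02],0,0],
    [[-0.045,-0.02,0],0,0],
    [[-0.027,-0.013,0],0,0],
    [[0,0,0],0,0]
  ]
}}

```text
clock: 16.75
ee_pos: [0.4859, -0.0309, 0.0722]
tool_rot: [[-0.143, 0.99, -0.002], [0.99, 0.143, 0.0], [0.0, -0.002, -1.0]]
force: [0.4, 1.1, 0.2]
width: -0.0002
grasp_force: 0.0
```

```bash
cat > sl.py <<'E'
from station import manip
import numpy as np
th=np.radians(8.35);R=np.array([[np.cos(th),-np.sin(th)],[np.sin(th),np.cos(th)]])
s=manip.get_state();print('sled tcp',((np.array(s['ee_pos'])[:2]*1000-[526.1,50.8])@R).round(1),'F',(np.array(s['force'])[:2]@R).round(1))
E
python3 sl.py; python3 - <<'E'
from meas import *
S=manip.read_camera('scene')['img']
cv2.imwrite('pics/g7.png',cv2.resize(S[160:330,220:440],None,fx=3,fy=3,interpolation=cv2.INTER_CUBIC)[...,::-1])
E
```

```text
sled tcp [-51.7 -74.9] F [0.5 1.1]
```

View pics/g7.png

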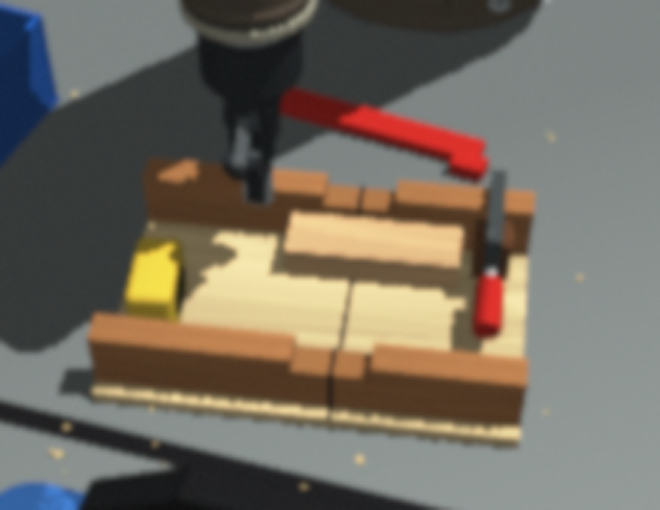

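The blank lies along the stop fence (crop x 285–465) with a small gap to the stop. That was my tenth picture, so from here I check by numbers. Next is the push against the stop.

>>> {"fn": "apply_moves", "kwargs": {
  "increments": [
    [[0,0.001,0.025],0,0],
    [[0,0,0.02],0,0],
    [[0,0,0.005],0,0],
    [[0.005,0,0],0,0],
    [[0.005,0,0],0,0],
    [[0.003,0,0],0,0],
    [[0.002,0,0],0,0],
    [[0.001,0,0],0,0]
  ]
}}

```text
clock: 17.8
ee_pos: [0.4857, -0.0133, 0.0225]
tool_rot: [[-0.145, 0.989, 0.001], [0.989, 0.145, -0.0], [-0.0, 0.0, -1.0]]
force: [0.7, -1.1, 0.7]
width: 0.0004
grasp_force: 0.5
```

```bash
python3 sl.py
```

```text
sled tcp [-49.3 -57.5] F [ 0.5 -1.2]
```

>>> {"fn": "apply_moves", "kwargs": {
  "increments": [
    [[0.001,0,0],0,0],
    [[0.001,0,0],0,0],
    [[0.001,0,0],0,0],
    [[0,0,0],0,0],
    [[0,0,0],0,0],
    [[0,0,0],0,0],
    [[0,0,0],0,0],
    [[0,0,0],0,0]
  ]
}}

```text
clock: 18.8
ee_pos: [0.4851, -0.0104, 0.0223]
tool_rot: [[-0.145, 0.989, -0.0], [0.989, 0.145, 0.0], [0.0, -0.0, -1.0]]
force: [-0.2, -0.2, -0.4]
width: 0.0001
grasp_force: 0.0
```

```bash
python3 sl.py
```

```text
sled tcp [-49.5 -54.6] F [-0.2 -0.2]
```

>>> {"fn": "apply_moves", "kwargs": {
  "increments": [
    [[0.001,0,0],0,0],
    [[0,0,0],0,0],
    [[0.001,0,0],0,0],
    [[0,0,0],0,0],
    [[0.001,0,0],0,0],
    [[0,0,0],0,0],
    [[0,0,0],0,0],
    [[0,0,0],0,0]
  ]
}}

```text
clock: 19.8
ee_pos: [0.4861, -0.0086, 0.0226]
tool_rot: [[-0.145, 0.989, 0.003], [0.989, 0.145, -0.001], [-0.001, 0.002, -1.0]]
force: [2.7, -22.1, 0.9]
width: 0.0001
grasp_force: 11.2
```

```bash
python3 sl.py;  python3 - <<'E'
from meas import *
# seen extents of the blank along fence: wood top mask in both cams
th=np.radians(8.35);R=np.array([[np.cos(th),-np.sin(th)],[np.sin(th),np.cos(th)]]);t=np.array([526.1,50.8])
S=Cam(manip.read_camera('scene'))
W=lambda x,y,z:np.r_[R@[x,y]+t,z]/1000
# colour profile along the blank top's midline (x=-45) in sled y
for y in range(-70,112,3):
    u,v=S.proj(W(-42,y,40))[0]+[1.5,1.5];print(y,S.img[int(round(v)),int(round(u))].tolist(),end=' ')
E
```

```text
sled tcp [-48.2 -53. ] F [ -0.5 -22.3]
-70 [113, 103, 78] -67 [105, 96, 77] -64 [78, 75, 65] -61 [48, 49, 46] -58 [27, 30, 30] -55 [23, 24, 25] -52 [26, 29, 30] -49 [49, 50, 49] -46 [103, 94, 81] -43 [167, 141, 110] -40 [233, 195, 140] -37 [235, 198, 141] -34 [235, 197, 141] -31 [234, 196, 140] -28 [234, 196, 140] -25 [234, 197, 141] -22 [234, 197, 141] -19 [234, 196, 141] -16 [234, 197, 141] -13 [234, 196, 140] -10 [233, 196, 140] -7 [233, 196, 140] -4 [233, 195, 140] -1 [233, 196, 140] 2 [233, 195, 140] 5 [233, 195, 140] 8 [232, 194, 139] 11 [233, 194, 139] 14 [232, 194, 139] 17 [233, 195, 139] 20 [233, 195, 139] 23 [233, 195, 139] 26 [233, 195, 139] 29 [233, 194, 139] 32 [232, 193, 138] 35 [232, 194, 139] 38 [232, 193, 138] 41 [232, 194, 139] 44 [232, 193, 138] 47 [232, 194, 138] 50 [233, 194, 139] 53 [232, 193, 139] 56 [232, 193, 139] 59 [232, 193, 138] 62 [232, 193, 138] 65 [232, 193, 138] 68 [232, 194, 138] 71 [232, 193, 138] 74 [232, 193, 138] 77 [233, 195, 139] 80 [232, 193, 137] 83 [231, 192, 138] 86 [223, 180, 129] 89 [185, 148, 106] 92 [136, 109, 78] 95 [83, 67, 47] 98 [63, 47, 33] 101 [51, 36, 25] 104 [46, 34, 26] 107 [36, 37, 36] 110 [35, 39, 38]
```

>>> {"fn": "apply_moves", "kwargs": {
  "increments": [
    [[-0.008,0,0],0,0],
    [[0,0,-0.03],0,0],
    [[0,0,-0.02],0,0],
    [[0.04,0.022,0],0,0],
    [[0.041,0.022,0],0,0],
    [[0,0,0.025],0,0],
    [[0,0,0.02],0,0],
    [[0,0,0.005],0,0]
  ]
}}

```text
clock: 20.85
ee_pos: [0.5167, 0.0712, 0.0213]
tool_rot: [[-0.145, 0.989, -0.002], [0.989, 0.145, -0.0], [0.0, -0.002, -1.0]]
force: [-0.0, 0.2, -0.8]
width: -0.0
grasp_force: 0.0
```

```bash
python3 sl.py
```

```text
sled tcp [-6.3 21.5] F [-0.   0.2]
```

Then push to the fence at x ≈ −16, back off, and lift clear.

>>> {"fn": "apply_moves", "kwargs": {
  "increments": [
    [[0,-0.006,0],0,0],
    [[0,-0.003,0],0,0],
    [[0,-0.001,0],0,0],
    [[0,-0.001,0],0,0],
    [[0,0,0],0,0],
    [[0,0,0],0,0],
    [[0,0,0],0,0],
    [[0,0,0],0,0]
  ]
}}

```text
clock: 21.85
ee_pos: [0.5072, 0.0697, 0.0224]
tool_rot: [[-0.145, 0.989, 0.001], [0.989, 0.145, 0.0], [-0.0, 0.001, -1.0]]
force: [3.7, 0.8, 2.9]
width: 0.0005
grasp_force: 2.3
```

```bash
python3 sl.py
```

```text
sled tcp [-15.9  21.4] F [3.7 0.3]
```

>>> {"fn": "apply_moves", "kwargs": {
  "increments": [
    [[0,-0.001,0],0,0],
    [[0,0,0],0,0],
    [[0,0.01,0],0,0],
    [[0,0,-0.04],0,0],
    [[0,0,-0.05],0,0.03],
    [[0,0,-0.04],-10,0.065],
    [[0,0,0],-10.5,0.065],
    [[0,0,0],-10.5,0.065]
  ]
}}

```text
clock: 22.85
ee_pos: [0.5154, 0.0709, 0.1527]
tool_rot: [[-0.639, 0.769, -0.0], [0.769, 0.639, -0.0], [0.0, -0.0, -1.0]]
force: [-0.2, -0.2, -0.3]
width: 0.0651
grasp_force: 0.0
```

```bash
python3 plan.py 407,362.9,150,174.5
```

```text
t 22.85 tcp [515.4  70.9 152.7] yaw 129.69 F [-0.2 -0.2 -0.3] w 0.0651 q [  4.  23. 113.   0.  44. -35.]
407,362.9,150,174.5 shift [293.9 103.    2.8] spin -44.81
```

>>> {"fn": "apply_moves", "kwargs": {
  "increments": [
    [[0.03,0.01,0],0,0.068],
    [[0.052,0.018,0],0,0.068],
    [[0.055,0.019,0],0,0.068],
    [[0.055,0.019,0],0,0.068],
    [[0.055,0.019,0],0,0.068],
    [[0.047,0.018,0],0,0.068],
    [[0,0,0],-9,0.068],
    [[0,0,0],-9,0.068]
  ]
}}

```text
clock: 23.85
ee_pos: [0.4079, 0.364, 0.1518]
tool_rot: [[-0.846, 0.534, -0.002], [0.534, 0.846, -0.001], [0.001, -0.002, -1.0]]
force: [-0.3, -0.9, 0.9]
width: 0.068
grasp_force: 0.0
```

>>> {"fn": "apply_moves", "kwargs": {
  "increments": [
    [[0,0,0.03],-9,0.068],
    [[0,0,0.03],-9,0.068],
    [[0,0,0.03],-8.8,0.068],
    [[0,0,0],0,0.068],
    [[0,0,0],0,0.068],
    [[0,0,0],0,0.068],
    [[0,0,0],0,0.068],
    [[0,0,0],0,0.068]
  ]
}}

```text
clock: 24.85
ee_pos: [0.4091, 0.3637, 0.0628]
tool_rot: [[-0.995, 0.103, 0.001], [0.103, 0.995, 0.0], [-0.001, 0.001, -1.0]]
force: [-0.9, 0.9, -0.8]
width: 0.0679
grasp_force: 0.0
```

```bash
python3 plan.py 407,362.9,0,174.5
```

```text
t 24.85 tcp [409.1 363.7  62.8] yaw 174.11 F [-0.9  0.9 -0.8] w 0.0679 q [ 38.  33. 113.   0.  34. -46.]
407,362.9,0,174.5 shift [ 2.  -1.1 62.8] spin -0.39
```

>>> {"fn": "apply_moves", "kwargs": {
  "increments": [
    [[0.002,-0.001,0.03],-0.4,0.068],
    [[0,0,0.018],0,0.068],
    [[0,0,0.008],0,0.068],
    [[0,0,0.004],0,0.068],
    [[0,0,0.001],0,0.068],
    [[0,0,0],0,0.068],
    [[0,0,0],0,0.068],
    [[0,0,0],0,0.068]
  ]
}}

```text
clock: 25.85
ee_pos: [0.4069, 0.3629, 0.0016]
tool_rot: [[-0.995, 0.095, 0.0], [0.095, 0.995, 0.0], [-0.0, 0.0, -1.0]]
force: [-0.4, -0.9, -0.2]
width: 0.0682
grasp_force: 0.0
```

>>> {"fn": "apply_moves", "kwargs": {
  "increments": [
    [[0,0,0],0,0.035],
    [[0,0,0],0,0.035],
    [[0,0,0],0,0.035],
    [[0,0,0],0,0.035],
    [[0,0,0],0,0.035],
    [[0,0,0],0,0.035],
    [[0,0,0],0,0.035],
    [[0,0,0],0,0.035]
  ]
}}

```text
clock: 26.85
ee_pos: [0.4069, 0.3628, 0.0018]
tool_rot: [[-0.995, 0.095, 0.0], [0.095, 0.995, 0.0], [-0.0, 0.0, -1.0]]
force: [-1.3, -1.6, 11.3]
width: 0.0481
grasp_force: 60.3
```

```bash
python3 plan.py; python3 - <<'E'
from meas import *
T=Cam(manip.read_camera('top'))
for n,c in(('top',T),('scene',Cam(manip.read_camera('scene')))):
    h=cv2.cvtColor(c.img,cv2.COLOR_RGB2HSV)
    m=((h[...,1]>110)&(h[...,0]>3)&(h[...,0]<19)&(h[...,2]>120)).astype(np.uint8)
    try:print(n,box(c,m,.006,(155,250,205,360) if n=='top' else (445,215,500,300)))
    except Exception as e:print(e)
E
```

```text
t 26.85 tcp [406.9 362.8   1.8] yaw 174.54 F [-1.3 -1.6 11.3] w 0.0481 q [ 39.  38. 115.   0.  27. -46.]
top (array([462.6, 355.8]), array([51.7, 89.4]), 174.4)
scene (array([426.3, 364. ]), array([ 53.9, 170.1]), 174.1)
```

>>> {"fn": "apply_moves", "kwargs": {
  "increments": [
    [[0,0,-0.02],0,0.035],
    [[0,0,-0.04],0,0.035],
    [[0,0,-0.05],0,0.035],
    [[-0.01,-0.02,-0.02],0,0.035],
    [[-0.021,-0.042,0],0,0.035],
    [[-0.025,-0.05,0],0,0.035],
    [[-0.025,-0.05,0],0,0.035],
    [[-0.025,-0.05,0],0,0.035]
  ]
}}

```text
clock: 27.95
ee_pos: [0.4925, 0.14, 0.1314]
tool_rot: [[-0.995, 0.095, 0.0], [0.095, 0.995, 0.0], [-0.0, 0.0, -1.0]]
force: [0.6, 0.6, -1.6]
width: 0.0479
grasp_force: 63.4
```

>>> {"fn": "apply_moves", "kwargs": {
  "increments": [
    [[-0.022,-0.045,0],0,0.035],
    [[-0.015,-0.03,0],0,0.035],
    [[-0.005,-0.01,0],0,0.035],
    [[0,0,0],-6.9,0.035],
    [[0,0,0.02],-6.9,0.035],
    [[0,0,0.02],0,0.035],
    [[0,0,0],0,0.035],
    [[0,0,0],0,0.035]
  ]
}}

```text
clock: 28.95
ee_pos: [0.5259, 0.0534, 0.0918]
tool_rot: [[-0.989, -0.145, 0.0], [-0.145, 0.989, 0.0], [-0.0, 0.0, -1.0]]
force: [0.0, 0.1, -1.8]
width: 0.0482
grasp_force: 63.3
```

```bash
python3 plan.py 526,52.8,51.8,188.35; python3 - <<'E'
from meas import *
c=Cam(manip.read_camera('scene'));h=cv2.cvtColor(c.img,cv2.COLOR_RGB2HSV)
m=((h[...,1]>185)&(h[...,0]>3)&(h[...,0]<16)&(h[...,2]>120)).astype(np.uint8)
z=manip.get_state()['ee_pos'][2]-.0018+.006
print('scene bar at z',z,box(c,m,z,(230,130,440,330)))
E
```

```text
t 28.95 tcp [525.9  53.4  91.8] yaw -171.65 F [ 0.   0.1 -1.8] w 0.0482 q [  3.  29. 114.   0.  37. -96.]
526,52.8,51.8,188.35 shift [ 0.  -0.6 40. ] spin -360.0
scene bar at z 0.09621736783229959 (array([546.1,  57.9]), array([167. ,  51.5]), 9.3)
```

>>> {"fn": "apply_moves", "kwargs": {
  "increments": [
    [[0,0,0.015],0,0.035],
    [[0,-0.0005,0.01],0,0.035],
    [[0,0,0.004],0,0.035],
    [[0,0,0.002],0,0.035],
    [[0,0,0.001],0,0.035],
    [[0,0,0.001],0,0.035],
    [[0,0,0],0,0.035],
    [[0,0,0],0,0.035]
  ]
}}

```text
clock: 30.0
ee_pos: [0.526, 0.0526, 0.0584]
tool_rot: [[-0.989, -0.145, 0.0], [-0.145, 0.989, 0.0], [-0.0, -0.0, -1.0]]
force: [0.9, -0.6, -1.0]
width: 0.0476
grasp_force: 63.4
```

>>> {"fn": "apply_moves", "kwargs": {
  "increments": [
    [[0,0,0.003],0,0.035],
    [[0,0,0.002],0,0.035],
    [[0,0,0.001],0,0.035],
    [[0,0,0.001],0,0.035],
    [[0,0,0],0,0.035],
    [[0,0,0],0,0.035],
    [[0,0,0],0,0.035],
    [[0,0,0],0,0.035]
  ]
}}

```text
clock: 31.0
ee_pos: [0.5259, 0.0525, 0.0518]
tool_rot: [[-0.989, -0.145, 0.0], [-0.145, 0.989, 0.0], [-0.0, 0.0, -1.0]]
force: [-4.1, -0.2, 12.1]
width: 0.0482
grasp_force: 65.0
```

```bash
python3 plan.py
```

```text
t 31.0 tcp [525.9  52.5  51.8] yaw -171.66 F [-4.1 -0.2 12.1] w 0.0482 q [  2.  33. 116.   0.  32. -96.]
```

>>> {"fn": "apply_moves", "kwargs": {
  "increments": [
    [[0,0,0],0,0.06],
    [[0,0,0],0,0.06],
    [[0,0,0],0,0.06],
    [[0,0,-0.02],0,0.06],
    [[0,0,-0.05],0,0.06],
    [[0,0,-0.06],0,0.06],
    [[0,-0.05,-0.04],0,0.06],
    [[0,-0.06,0],0,0.06]
  ]
}}

```text
clock: 32.0
ee_pos: [0.5437, -0.0558, 0.2239]
tool_rot: [[-0.989, -0.147, 0.006], [-0.147, 0.989, -0.001], [-0.006, -0.002, -1.0]]
force: [1.1, -0.4, 0.1]
width: 0.0602
grasp_force: 0.0
```

>>> {"fn": "apply_moves", "kwargs": {
  "increments": [
    [[0,-0.06,0],0,0.06],
    [[0,-0.06,0],0,0.06],
    [[0,-0.06,0],0,0.06],
    [[0,-0.06,0],0,0.06],
    [[0,-0.06,0],0,0.06],
    [[0,-0.06,0],0,0.06],
    [[0,-0.02,0],0,0.06],
    [[0,0,0],0,0.06]
  ]
}}

```text
clock: 33.0
ee_pos: [0.5964, -0.4325, 0.2195]
tool_rot: [[-0.99, -0.143, -0.001], [-0.143, 0.99, 0.0], [0.001, 0.0, -1.0]]
force: [-0.6, -0.4, 0.2]
width: 0.06
grasp_force: 0.0
```

```bash
python3 plan.py; python3 - <<'E'
from meas import *
T=Cam(manip.read_camera('top'));S=Cam(manip.read_camera('scene'))
th=np.radians(8.35);R=np.array([[np.cos(th),-np.sin(th)],[np.sin(th),np.cos(th)]]);t=np.array([526.1,50.8])
for n,c,roi in(('top',T,(240,180,420,320)),('scene',S,(230,190,420,310))):
    h=cv2.cvtColor(c.img,cv2.COLOR_RGB2HSV)
    print(n,'bar rgb',c.img[tuple(c.proj([[*(R@[20,0]+t)/1000,.062]])[0].astype(int)[::-1])],)
    m=((h[...,1]>(140 if n=='top' else 190))&(h[...,0]>3)&(h[...,0]<19)&(h[...,2]>225)).astype(np.uint8)
    try:
        r=box(c,m,.06,roi);print(n,r,'sled',((r[0]-t)@R).round(1))
    except Exception as e:print(e)
# blank ends and edges in top view: profile along sled y at x=-50 and along x at y=60, z=40
g=T.img.astype(int)
def prof(f,rg):
    for k in rg:
        x,y=f(k);u,v=T.proj([[*(R@[x,y]+t)/1000,.04]])[0];print(k,cv2.getRectSubPix(T.img,(1,1),(float(u),float(v)))[0,0].tolist(),end=' ')
    print()
prof(lambda k:(-55,k),list(range(-52,-32,2))+list(range(80,112,2)))
prof(lambda k:(k,60),range(-90,-18,3))
cv2.imwrite('pics/fin.png',T.img[...,::-1])
E
```

```text
t 33.0 tcp [ 596.4 -432.5  219.5] yaw -171.76 F [-0.6 -0.4  0.2] w 0.06 q [ -38.   35.   79.   -0.   66. -137.]
top bar rgb [246 150  89]
top (array([526.1,  51.2]), array([198.,  49.]), 8.4) sled [0.1 0.4]
scene bar rgb [246 117  46]
scene (array([529.7,  55.7]), array([193.5,  47.8]), 8.1) sled [4.3 4.3]
-52 [135, 119, 94] -50 [132, 117, 92] -48 [134, 119, 93] -46 [155, 133, 103] -44 [200, 172, 132] -42 [238, 212, 163] -40 [242, 218, 168] -38 [240, 215, 164] -36 [232, 199, 151] -34 [155, 128, 98] 80 [244, 221, 172] 82 [244, 222, 173] 84 [244, 222, 172] 86 [243, 220, 170] 88 [235, 204, 155] 90 [165, 137, 105] 92 [134, 110, 85] 94 [121, 98, 77] 96 [89, 71, 57] 98 [63, 48, 37] 100 [61, 46, 34] 102 [63, 47, 36] 104 [65, 48, 38] 106 [66, 52, 46] 108 [76, 72, 72] 110 [98, 101, 102] 
-90 [206, 145, 101] -87 [210, 147, 102] -84 [213, 149, 104] -81 [210, 148, 102] -78 [210, 147, 102] -75 [200, 146, 104] -72 [225, 188, 144] -69 [244, 222, 172] -66 [240, 215, 164] -63 [241, 218, 167] -60 [243, 220, 170] -57 [243, 222, 173] -54 [244, 224, 176] -51 [245, 226, 177] -48 [242, 219, 169] -45 [240, 214, 163] -42 [241, 216, 165] -39 [240, 215, 164] -36 [238, 210, 160] -33 [236, 208, 157] -30 [224, 195, 150] -27 [235, 219, 175] -24 [244, 233, 193] -21 [243, 231, 188]
```

Measured result:
- **Bar:** its centre is at sled (0.1, 0.4) mm and its yaw matches the sled.
- **Blank:** it runs from −44.5 to about 95.5 mm, against both the fence and the stop.
- **Offcut:** it is in the bin.

Handing in.

```bash
python3 -c "
from station import manip
print(manip.close_job())"
```

```text
the job is handed in; nothing more can be done
None
```

The job is handed in after about 33 s of the 72 s allowed: the offcut is in the scrap bin, the blank is against the fence and touching the stop, and the guard bar is seated flat in both notches, about flush with the fences; no verdict was returned.

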